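Tighten the recessed terminal nut in a transformer's leaning well

ROBOT

A 6-joint arm with a two-finger parallel gripper is mounted at the origin on a cart in front of the work surface, level with it; the furniture and walls round the work are solid. World frame = base frame: x ahead of the robot, y to its left, z up, the work surface at z = 0. Lengths are in m, angles in degrees, forces in N, time in s.
With the tool pointing down it reaches from about 0.3 to 0.75 m from the base axis. Payload 8.5 kg.
Tool frame: the origin (TCP) lies between the finger pads; the fingertips stand 19 mm ahead of it and the grasp point (between the pads) is the TCP; z points along the fingers, y is the line along which they close (so a half turn about z gives the same grasp; the last joint's range is limited). The gripper opens to 85 mm and grips with 20 to 120 N. Pads are 22 mm wide; open, the fingers measure 114 mm over their backs; the gripper's body (76 mm by 85 mm) begins 54 mm behind the grasp point. The pads swing forward as they close: fully open they stand 13 mm farther back than shut.
Start: joints at [-75.762, 21.807, 74.336, -0, 83.858, -12.336], TCP at [0.246, -0.492, 0.25] pointing down, gripper open.
Joint ranges: [-178.18, 178.18], [-50.72, 133.34], [12.68, 142.11], [-81.47, 261.47], [9.98, 163.14], [-165.26, 165.26]. Speed limits (degrees/s): [136.94, 136.94, 180, 180, 180, 180].

INTERFACE

Orientations are given as a 3x3 rotation matrix whose columns are the frame's x, y, z axes.
In Python, from rig import env, optics gives the robot as it stands.
- The arm moves only by the tool arm_command, never from a script. Its argument "commands" is one flat list of numbers, 7 for each row, row after row: the closure, from -1 (fully open) to 1 (shut), so that 0 is half open, then the shift along the tool's x, y, z as a fraction of full scale, then the turn, a rotation vector about the tool's x, y, z as a fraction of full scale. A call has 1 to 12 rows; each row is the pose to reach, as a shift and turn from the pose commanded when the call began, along the tool's axes at that moment; what a row does not reach only later rows make up. Full scale, the value 1, is 500 mm for a shift and 120 degrees for a turn. A row lasts 1/12 s, in which the tool goes at most 41.7 mm and 7.16 degrees, less where a joint would pass 70% of its speed; a pose out of reach is approached as far as the arm can. A call with a number of a shift or a turn outside -1 to 1 is refused whole. A call with a gripper value outside its range is refused whole. The fingers move at their own pace and stop on an object; "newtons" is the grip in N (left out, the last holds). Time passes only in rows, so rows that repeat a pose let the fingers close. It gives the time, the measured TCP pose, the force, the opening and the grip force at its end, in the units of the state.
- env.observe(): the state, without advancing time (a new reading comes with each control period).
- optics.get_image(name): name is "scene" or "top" or "wrist"; returns a dict with "image" (384x512x3 uint8, red, green, blue), "intrinsics" (3x3 intrinsics, pixels), "origin" and "orientation" of the camera in the world; the wrist camera has in their place "tool_from_camera" (4x4, takes a point from camera to tool coordinates, whose origin is the TCP and whose axes are the flange's). Camera axes: x right, y down, z forward; pixel columns grow to the right and rows downward; lengths in m; the calibration is good to about 2 mm. The wrist camera is an equidistant fisheye: a pixel r from the principal point sees the ray r / f radians off the axis. A picture is of the moment at which its call begins: read the wrist's pose just before it. There is no depth.
- env.close_job(): hands the job in; it is judged then, once.
The state is a dict: "time_s": time; "q": joint angles; "qvel": joint speeds; "joint_efforts": joint torques, N m; "position": TCP position; "tool_rot": TCP orientation; "ft_force": force on the tool from outside, world axes, zero at the start; "wrist_torque": the same for the moment, N m; "grip_width": finger opening in m; "gripper_force": force on a finger pad.
Only numpy, scipy, OpenCV 4.12 (cv2) and the standard library are available. Lean on these libraries where they do the work, as an engineer would, in place of code of your own. Each camera call takes 0.05 s, during which the arm holds its last target. There are 200 camera calls.

TASK

The terminal nut at the bottom of the transformer's deep, leaning well is only finger-tight. Take the T-handled box spanner from its tube holder, put it down the well onto the nut and turn it clockwise, as seen looking down the well, until the nut is hard up against its stop. Then draw the spanner out and set it back upright in its tube holder, all the way down, without dropping it in, and leave the other things on the desk where they lie.

Things in the scene. Friction and masses are not known exactly. Their poses are not given: they have to be found in the camera images.
- handle (a point): Centre of the black crossbar of the box spanner (loose T-handled steel socket with a long shank, 0.22 kg, 169 mm tall). The bar is 104 mm long (along this frame's y), 22 mm thick (x), 28 mm high (z). z runs up the shank, away from the socket, whose mouth is 155 mm below. Shank 18 to 23 mm thick; socket 40 mm wide over its lowest 38 mm. It starts upright in the holder.
- socket_mouth (a point): Centre of the open lower end of the spanner's socket; same axes as handle (z up the shank). The mouth is a hexagon 28.6 mm across flats, 31 mm deep; two opposite flats face along +x and -x, the others at every 60 degrees.
- well_mouth (a point): Centre of the round mouth of the well of the transformer (fixed red-brown cast-resin block, 144 x 118 mm on the desk, 175 mm high, with a leaning ribbed tube). z points out along the well's axis, which leans 26 degrees from vertical towards the front, where the grey terminal box is. The well is 50 mm wide inside, 82 mm deep; 72 mm over the tube, 92 mm over its ribs.
- nut (a point): Point on the well's axis 10 mm above its floor, inside the steel hexagon nut (27 mm across flats, 15 mm high, bevelled top to 19 mm, stud end to 24 mm). z points out along the well's axis; the frame turns with the nut; two flats face +x and -x, others every 60 degrees. With the socket fully on, its mouth rests on the well's floor and handle is 145 mm from here along z.
- terminal_nut (a joint): Turn of the nut in rad: grows clockwise as seen looking down into the well (tightening); starts between 0 and 0.4, its stop (fully tight) is at 1.30. It turns against a steady friction of about 0.12 N m and stays where it is left. The socket has about 0.1 rad of play on it either way.
- holder_floor (a point): Centre of the inner floor of the tube holder: a fixed upright steel tube (48 mm wide inside, 56 mm outside, its rim 64 mm above this point) on a round foot of 94 mm. This point is 14 mm above the desk. With the spanner home, its socket's mouth rests here and handle is 155 mm above. Equipment up to 0.4 m high stands behind, beyond x = 0.58.
- pliers_blue: Pliers, 170 x 55 x 14 mm, lying on the desk; bystander. Origin: centre of its underside.
- tape_black: Black roll of tape, 70 mm wide, 19 mm high, lying flat; bystander. Origin: centre of its underside.
- tape_grey: Grey roll of tape, 62 mm wide, 19 mm high, lying flat; bystander. Origin: centre of its underside.
- fuse_2: Cartridge fuse, 60 mm long, 21 mm thick, lying; bystander. Origin: centre of its underside.
- contactor: Motor contactor, 72 x 66 x 68 mm; bystander. Origin: centre of its underside.

How it is judged (in metres and radians):
On the way, in this order (a step that is already met when the one before it is completed fails the run):
1. the spanner's socket is fully on the nut at the bottom of the well (z of socket_mouth in the frame of nut below -0.004 m and distance between socket_mouth and nut below 0.016 m and angle between the z axis of handle and the z axis of nut, either way round below 0.12 rad), for 0.1 s.
2. the nut is turned hard up to its stop with the spanner on it (all of step 1 and value of joint terminal_nut above 1.22 rad), for 0.1 s.
3. the spanner is lowered into its holder while still held (z of socket_mouth in the frame of holder_floor below 0.02 m and horizontal distance between socket_mouth and holder_floor below 0.012 m and contact force between the fingers and box_spanner above 0.5 N), for 0.05 s.
At the end, for the whole second after the job is handed in: The nut is turned to at least 1.22 rad (its stop is at 1.30), and the spanner stands at rest in its tube holder: socket mouth within 6 mm of the holder's floor and 12 mm of its centre, leaning less than 8 degrees (value of joint terminal_nut above 1.22 rad and z of socket_mouth in the frame of holder_floor below 0.006 m and horizontal distance between socket_mouth and holder_floor below 0.012 m and angle between handle's own z axis and vertical below 0.14 rad and linear speed of box_spanner below 0.02 m/s); the robot touches nothing.
It fails at once if another thing on the desk is pushed away by more than 30 mm (distance of any of pliers_blue, tape_black, tape_grey, fuse_2, contactor from where it was at the start of the episode above 0.03 m).
It also fails if it takes over 61 s, if anything falls off the work surface, if the arm or the gripper's body presses on something with over 40 N, if the wrist force passes 120 N, or if a joint passes its speed limit or range.

## Working session

There is one attempt and no reset: what is moved stays moved. The work goes in short steps, Python scripts to look and compute and a tool call to move; the robot and the scene stay as the last step left them, time stands still between calls to the robot, and variables do not carry over. Pictures are saved under pics/ and viewed, at most 10 in all, crops included, and the job is handed in when it is done.

Besides the shell and the picture viewer there is one more tool, called after "Emit:" in YAML: its name, and indented under it one key for each argument. arm_command: Moves the arm, as the interface text tells. Shift numbers are shares of 500 mm and turn numbers shares of 120 degrees, none past 1 either way. Its arguments: {"type":"object","properties":{"commands":{"type":"array","items":{"type":"number"}},"newtons":{"type":"number"}},"required":["commands"]}

```bash
mkdir -p pics; ls; cat > h.py <<'E'
import numpy as np,cv2
from rig import env,optics
def snap(n,f):
    s=env.observe(); d=optics.get_image(n); cv2.imwrite('pics/'+f+'.png',d['image'][:,:,::-1]); return s,d
def ray(d,u,v):
    K=np.array(d['intrinsics']);r=np.array(d['orientation'])@np.linalg.inv(K)@[u,v,1];return np.array(d['origin']),r/np.linalg.norm(r)
def atz(d,u,v,z):
    o,r=ray(d,u,v);return o+r*(z-o[2])/r[2]
def proj(d,p):
    c=np.array(d['orientation']).T@(np.array(p)-d['origin']);q=np.array(d['intrinsics'])@c;return q[:2]/q[2]
E
python3 - <<'E'
from h import *
import pickle
for n in ('scene','top'):
    s,d=snap(n,n+'0');pickle.dump(d,open(n+'.pkl','wb'));print(n,d['origin'],d['orientation'],d['intrinsics'])
a=cv2.imread('pics/scene0.png');b=cv2.imread('pics/top0.png')
print(s['time_s'],s['tool_rot'],s['grip_width'])
E
```

```text
pics
scene [0.12830234 0.6196928  0.80109472] [[-0.89408362 -0.27599275  0.35276407]
 [-0.44742434  0.58663373 -0.67503506]
 [-0.02063852 -0.76137302 -0.64798548]] [[349.15417458   0.         253.53786671]
 [  0.         349.15417458 191.47910457]
 [  0.           0.           1.        ]]
top [ 0.31936621 -0.06930217  1.37836361] [[-0.00885061 -0.98963603  0.14332547]
 [-0.99987349  0.00686403 -0.01434909]
 [ 0.01321659 -0.14343434 -0.98957158]] [[426.84760552   0.         257.95097255]
 [  0.         426.84760552 197.03128023]
 [  0.           0.           1.        ]]
0.05 [[ 8.94383778e-01  4.47300292e-01 -3.25749056e-04]
 [ 4.47300280e-01 -8.94382726e-01  1.41382067e-03]
 [ 3.41058068e-04 -1.41020591e-03 -9.99998947e-01]] 0.08528935955919029
```

View pics/scene0.png

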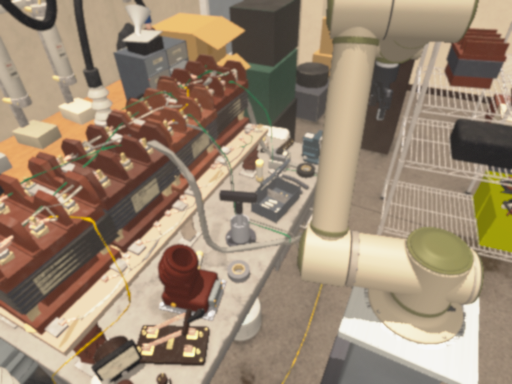

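View pics/top0.png

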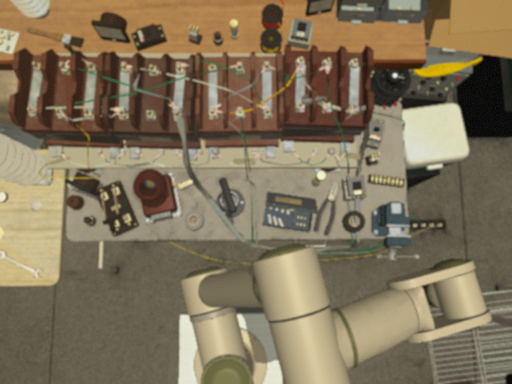

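```bash
python3 - <<'E'
import cv2,numpy as np
t=cv2.imread('pics/top0.png')[150:250,125:258];s=cv2.imread('pics/scene0.png')[180:310,150:283]
f=lambda i:cv2.resize(i,None,fx=6,fy=6,interpolation=cv2.INTER_CUBIC)
cv2.imwrite('pics/a.png',f(t));cv2.imwrite('pics/b.png',cv2.resize(s,None,fx=4.6,fy=4.6,interpolation=cv2.INTER_CUBIC))
E
```

```text
(no output)
```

View pics/a.png

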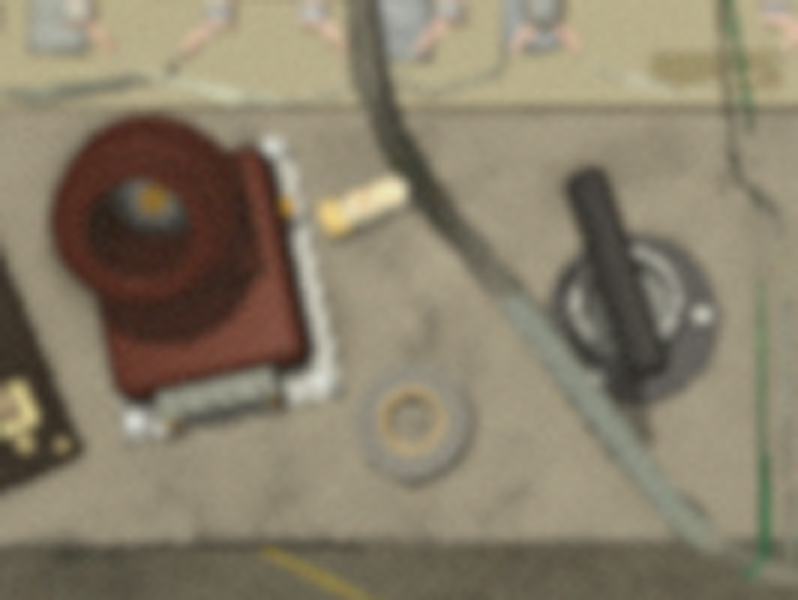

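View pics/b.png

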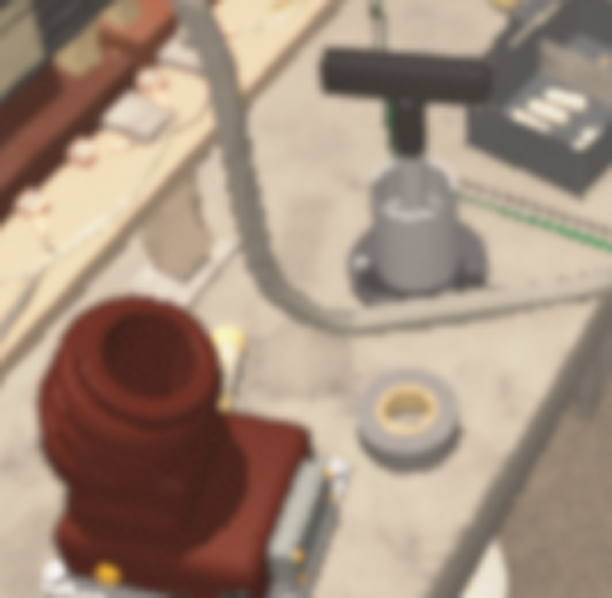

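```bash
cat >> h.py <<'E'
import pickle
def tri(a,b):
    (o,r),(p,s)=a,b
    t=np.linalg.lstsq(np.c_[r,-s],p-o,rcond=None)[0];x=o+t[0]*r;y=p+t[1]*s
    return (x+y)/2,np.linalg.norm(x-y)
E
python3 - <<'E'
from h import *
np.set_printoptions(precision=4,suppress=True)
T=pickle.load(open('top.pkl','rb'));S=pickle.load(open('scene.pkl','rb'))
t=lambda u,v:ray(T,125+u/6,150+v/6); s=lambda u,v:ray(S,150+u/4.6,180+v/4.6)
print('well',tri(t(150,217),s(152,352)))
print('outer',tri(t(155,210),s(146,352)))
print('handle',tri(t(617,273),s(407,77)))
for e in [(588,180),(645,365)]: print(atz(T,125+e[0]/6,150+e[1]/6,.183))
print('foot',atz(T,125+636/6,150+320/6,.008))
print('tape',atz(T,125+415/6,150+425/6,.019))
print('box',[atz(T,125+x/6,150+y/6,.03) for x,y in((160,412),(278,392))])
print('block side',[atz(T,125+x/6,150+y/6,.06) for x,y in((290,200),(303,350),(125,395))])
E
```

```text
well (array([0.5299, 0.2259, 0.1494]), np.float64(0.0036406693874933924))
outer (array([0.5345, 0.2247, 0.1456]), np.float64(0.002518200988186452))
handle (array([ 0.4995, -0.0007,  0.1695]), np.float64(0.00012391874757187172))
[0.5421 0.0123 0.183 ]
[ 0.4537 -0.0147  0.183 ]
foot [ 0.4979 -0.0018  0.008 ]
tape [0.441  0.1149 0.019 ]
box [array([0.4479, 0.2475, 0.03  ]), array([0.458 , 0.1857, 0.03  ])]
block side [array([0.5554, 0.1759, 0.06  ]), array([0.4767, 0.1676, 0.06  ]), array([0.454 , 0.2586, 0.06  ])]
```

```bash
cat >> h.py <<'E'
from scipy.spatial.transform import Rotation as R
def Rt(z,yaw):  # tool rot with z axis given, tool x as near as possible to horizontal heading yaw deg
    z=np.array(z,float);z/=np.linalg.norm(z);x=np.array([np.cos(np.radians(yaw)),np.sin(np.radians(yaw)),0]);x-=z*(x@z);x/=np.linalg.norm(x)
    return np.c_[x,np.cross(z,x),z]
def plan(p,M=None):
    s=env.observe();A=np.array(s['tool_rot']);M=A if M is None else M
    d=A.T@(np.array(p)-s['position'])/.5; r=R.from_matrix(A.T@M).as_rotvec(degrees=True)/120
    print('t %.2f'%s['time_s'],'CMD',np.round(d,4).tolist(),np.round(r,4).tolist(),'rows',np.ceil(max(np.linalg.norm(d)*500/41.7,np.linalg.norm(r)*120/7.16)))
def wproj(s,d,P):
    c=np.array(d['tool_from_camera']);q=np.array(s['tool_rot']).T@(np.array(P)-s['position']);q=c[:3,:3].T@(q-c[:3,3]);K=np.array(d['intrinsics'])
    t=np.arctan2(np.hypot(q[0],q[1]),q[2]);w=q[:2]/max(1e-9,np.hypot(q[0],q[1]))*t;return np.array([K[0,0]*w[0]+K[0,2],K[1,1]*w[1]+K[1,2]])
def wray(s,d,u,v):
    c=np.array(d['tool_from_camera']);K=np.array(d['intrinsics']);w=np.array([(u-K[0,2])/K[0,0],(v-K[1,2])/K[1,1]]);t=np.linalg.norm(w)
    r=np.r_[w/max(t,1e-9)*np.sin(t),np.cos(t)];A=np.array(s['tool_rot']);return np.array(s['position'])+A@c[:3,3],A@c[:3,:3]@r
def watz(s,d,u,v,z):
    o,r=wray(s,d,u,v);return o+r*(z-o[2])/r[2]
np.set_printoptions(precision=4,suppress=True)
E
python3 - <<'E'
from h import *
plan([.47,0.0,.33],Rt([0,0,-1],17)); d=optics.get_image('wrist');print(np.array(d['tool_from_camera']),np.array(d['intrinsics']))
E
```

```text
t 0.10 CMD [0.8407, -0.6793, -0.1594] [-0.0006, -0.0001, 0.0798] rows 14.0
[[-0.0005 -0.9455 -0.3255  0.0833]
 [ 1.     -0.0007  0.0004  0.0015]
 [-0.0006 -0.3255  0.9455 -0.1243]
 [ 0.      0.      0.      1.    ]] [[297.3186   0.     249.4525]
 [  0.     297.3186 195.2976]
 [  0.       0.       1.    ]]
```

Emit:
arm_command:
  commands: [-1,0.84,-0.68,-0.16,0,0,-0.7,-1,0.84,-0.68,-0.16,0,0,-0.7,-1,0.84,-0.68,-0.16,0,0,-0.7,-1,0.84,-0.68,-0.16,0,0,-0.7,-1,0.84,-0.68,-0.16,0,0,-0.7,-1,0.84,-0.68,-0.16,0,0,-0.7,-1,0.84,-0.68,-0.16,0,0,-0.7,-1,0.84,-0.68,-0.16,0,0,-0.7,-1,0.84,-0.68,-0.16,0,0,-0.7,-1,0.84,-0.68,-0.16,0,0,-0.7,-1,0.84,-0.68,-0.16,0,0,-0.7,-1,0.84,-0.68,-0.16,0,0,-0.7]

```text
time_s: 1.15
position: [0.4509, -0.0394, 0.3239]
tool_rot: [[-0.357, 0.934, 0.0], [0.934, 0.357, -0.0], [-0.0, 0.0, -1.0]]
ft_force: [1.5, 0.1, 0.0]
grip_width: 0.0852
gripper_force: 0.0
```

```bash
python3 - <<'E'
from h import *
print(env.observe()['q'],env.observe()['position'])
plan([.50,0.0,.33],Rt([0,0,-1],197))
E
```

```text
[-20.044    9.0898  80.1074  -0.0021  90.8005 -40.978 ] [ 0.4509 -0.0394  0.3239]
t 1.15 CMD [0.0385, 0.12, -0.0122] [-0.0, 0.0, -0.7172] rows 13.0
```

Emit:
arm_command:
  commands: [-1,0.038,0.12,-0.012,0,0,-0.717,-1,0.038,0.12,-0.012,0,0,-0.717,-1,0.038,0.12,-0.012,0,0,-0.717,-1,0.038,0.12,-0.012,0,0,-0.717,-1,0.038,0.12,-0.012,0,0,-0.717,-1,0.038,0.12,-0.012,0,0,-0.717,-1,0.038,0.12,-0.012,0,0,-0.717,-1,0.038,0.12,-0.012,0,0,-0.717,-1,0.038,0.12,-0.012,0,0,-0.717,-1,0.038,0.12,-0.012,0,0,-0.717,-1,0.038,0.12,-0.012,0,0,-0.717,-1,0.038,0.12,-0.012,0,0,-0.717]

```text
time_s: 2.15
position: [0.5, -0.0027, 0.3293]
tool_rot: [[-0.957, -0.29, -0.001], [-0.29, 0.957, 0.0], [0.001, 0.0, -1.0]]
ft_force: [0.1, -0.1, -0.1]
grip_width: 0.0853
gripper_force: 0.0
```

```bash
python3 - <<'E'
from h import *
plan([.50,0.0,.33],Rt([0,0,-1],197))
s,d=snap('wrist','w1');pickle.dump((s,d),open('w1.pkl','wb'));print(s['q'],wproj(s,d,[.4995,-.0007,.1695]),wproj(s,d,[.4995,-.0007,.014]))
E
```

```text
t 2.15 CMD [-0.0015, 0.0051, -0.0014] [0.0002, -0.0003, -0.0011] rows 1.0
[ -13.8979   14.0306   72.7894    0.001    93.218  -120.7694] [253.2746 182.6934] [252.0199 153.2511]
```

View pics/w1.png

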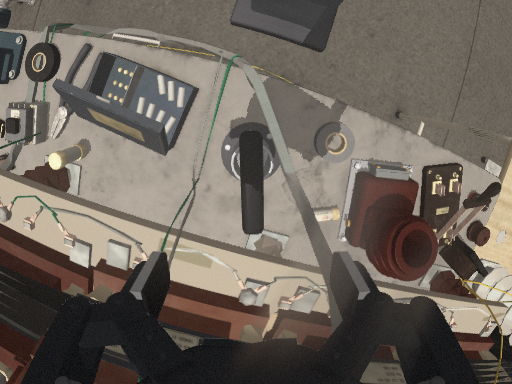

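```bash
python3 - <<'E'
from h import *
s,d=pickle.load(open('w1.pkl','rb'))
a=watz(s,d,251,131,.18);b=watz(s,d,253,234,.18);print(a,b,(a+b)/2,np.degrees(np.arctan2(*(b-a)[1::-1])),np.linalg.norm(a-b))
T=pickle.load(open('top.pkl','rb'));S=pickle.load(open('scene.pkl','rb'))
print(tri(ray(T,125+150/6,150+217/6),wray(s,d,414,248)),tri(ray(S,150+152/4.6,180+352/4.6),wray(s,d,414,248)))
plan([.4995,-.001,.20],Rt([0,0,-1],np.degrees(np.arctan2(*(a-b)[1::-1]))))
E
```

```text
[ 0.4496 -0.0183  0.18  ] [0.5489 0.0141 0.18  ] [ 0.4993 -0.0021  0.18  ] 18.056378077696543 0.10444485397872394
(array([0.5288, 0.2268, 0.152 ]), np.float64(0.004715264330329493)) (array([0.5263, 0.227 , 0.1522]), np.float64(5.705728113369153e-05))
t 2.20 CMD [-0.0001, 0.0034, 0.2586] [0.0001, -0.0002, -0.0062] rows 4.0
```

Emit:
arm_command:
  commands: [-0.4,0,0.003,0.2,0,0,-0.006,-0.4,0,0.003,0.2,0,0,-0.006,-0.4,0,0.003,0.25,0,0,-0.006,-0.4,0,0.003,0.29,0,0,-0.006,-0.4,0,0.003,0.3126,0,0,-0.006,-0.4,0,0.003,0.3126,0,0,-0.006,-0.4,0,0.003,0.3126,0,0,-0.006]
  newtons: 80

```text
time_s: 2.78
position: [0.4998, -0.0013, 0.1733]
tool_rot: [[-0.956, -0.295, -0.001], [-0.295, 0.956, 0.0], [0.001, 0.0, -1.0]]
ft_force: [-0.1, 0.4, -1.0]
grip_width: 0.0603
gripper_force: 0.0
```

Emit:
arm_command:
  commands: [1,0,0,0,0,0,0,1,0,0,0,0,0,0,1,0,0,0,0,0,0,1,0,0,0,0,0,0,1,0,0,0,0,0,0,1,0,0,0,0,0,0,1,0,0,0,0,0,0,1,0,0,0,0,0,0]
  newtons: 80

```text
time_s: 3.45
position: [0.5002, -0.0012, 0.1744]
tool_rot: [[-0.955, -0.296, 0.002], [-0.296, 0.955, -0.0], [-0.002, -0.001, -1.0]]
ft_force: [-1.2, 1.2, 6.0]
grip_width: 0.0209
gripper_force: 78.7
```

Emit:
arm_command:
  commands: [1,0,0,-0.03,0,0,0,1,0,0,-0.08,0,0,0,1,0,0,-0.14,0,0,0,1,0,0,-0.2,0,0,0,1,0,0,-0.26,0,0,0,1,0,0,-0.32,0,0,0,1,0,0,-0.36,0,0,0,1,0,0,-0.38,0,0,0,1,0,0,-0.38,0,0,0]

```text
time_s: 4.2
position: [0.5, -0.0013, 0.3655]
tool_rot: [[-0.955, -0.296, 0.004], [-0.296, 0.955, -0.001], [-0.004, -0.002, -1.0]]
ft_force: [-0.6, -0.6, -3.1]
grip_width: 0.0207
gripper_force: 78.7
```

```bash
python3 - <<'E'
from h import *
m=np.array([.527,.227,.152]);f=np.array([-.991,-.13,0]);ax=np.r_[f[:2]*np.sin(np.radians(26)),np.cos(np.radians(26))]
M=Rt([0,0,-1],90);c=m+.26*ax;p=c-M@[.0833,.0015,-.1243];print(c,p)
print(env.observe()['q'],env.observe()['position'])
plan(p,M);plan([.40,.06,.37],M)
E
```

```text
[0.414  0.2122 0.3857] [0.4125 0.1289 0.2614]
[ -13.7416   13.1945   68.1459   -0.0032   98.4065 -120.9711] [ 0.5    -0.0013  0.3655]
t 4.20 CMD [0.0906, 0.301, 0.2072] [0.0009, 0.0023, 0.8936] rows 15.0
t 4.20 CMD [0.1546, 0.1763, -0.01] [0.0009, 0.0023, 0.8936] rows 15.0
```

Emit:
arm_command:
  commands: [1,0.02,0.06,0,0,0,0.06,1,0.05,0.12,0,0,0,0.12,1,0.08,0.18,0,0,0,0.18,1,0.09,0.24,0,0,0,0.24,1,0.09,0.301,0,0,0,0.3,1,0.09,0.301,0.03,0,0,0.36,1,0.09,0.301,0.06,0,0,0.42,1,0.09,0.301,0.1,0,0,0.48,1,0.09,0.301,0.14,0,0,0.54,1,0.09,0.301,0.18,0,0,0.6,1,0.09,0.301,0.207,0,0,0.66,1,0.09,0.301,0.207,0,0,0.72]

```text
time_s: 5.2
position: [0.4103, 0.1291, 0.2561]
tool_rot: [[-0.367, 0.93, -0.007], [0.93, 0.367, -0.0], [0.002, -0.007, -1.0]]
ft_force: [-0.4, -0.6, -2.6]
grip_width: 0.021
gripper_force: 79.0
```

Emit:
arm_command:
  commands: [1,0,0,0,0,0,0.06,1,0,0,0,0,0,0.12,1,0,0,0,0,0,0.174,1,0,0,0,0,0,0.174]

```text
time_s: 5.53
position: [0.4115, 0.1291, 0.2588]
tool_rot: [[-0.014, 1.0, -0.002], [1.0, 0.014, -0.0], [-0.0, -0.002, -1.0]]
ft_force: [0.4, -0.3, -2.9]
grip_width: 0.0208
gripper_force: 79.1
```

```bash
python3 - <<'E'
from h import *
s,d=snap('wrist','w2');pickle.dump((s,d),open('w2.pkl','wb'));print(s['q'],s['position'])
m=np.array([.527,.227,.152]);f=np.array([-.991,-.13,0]);ax=np.r_[f[:2]*np.sin(np.radians(26)),np.cos(np.radians(26))]
a=wproj(s,d,m);print(a,wproj(s,d,m-.072*ax))
u,v=a.astype(int);u0=max(0,min(u-50,412));v0=max(0,min(v-50,284));print(u0,v0)
i=cv2.imread('pics/w2.png');cv2.imwrite('pics/w2c.png',np.hstack([cv2.resize(i[v0:v0+100,u0:u0+100],(600,600),interpolation=cv2.INTER_CUBIC),]))
E
```

```text
[ 1.6097  9.4336 90.6223 -0.0024 80.0573  0.821 ] [0.4115 0.1291 0.2588]
[392.0405  87.3016] [390.9657  87.3955]
342 37
```

View pics/w2c.png

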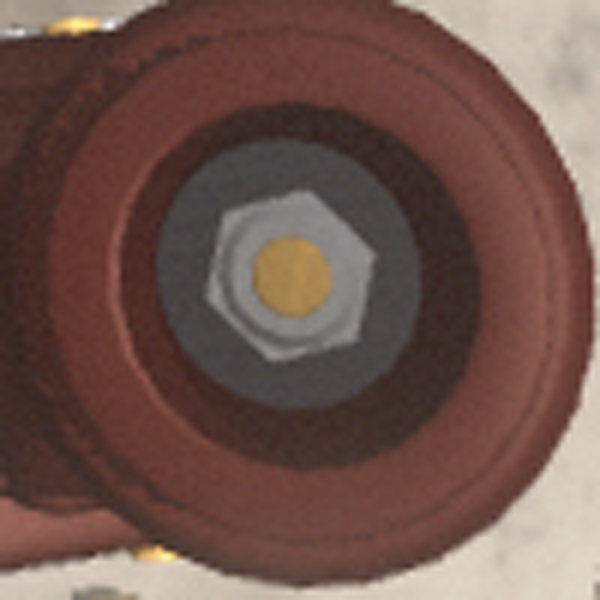

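```bash
cat > fit.py <<'E'
from h import *
from scipy.optimize import least_squares
s,d=pickle.load(open('w2.pkl','rb'));T=pickle.load(open('top.pkl','rb'));S=pickle.load(open('scene.pkl','rb'))
px=lambda x,y:np.array([342+(x+.5)/6-.5,37+(y+.5)/6-.5])
def circ(l,r,t,b):return [px((l+r)/2,t),px((l+r)/2,b),px(l,(t+b)/2),px(r,(t+b)/2)]
mo=circ(112,482,100,468);fl=circ(155,421,138,410)
hx=[px(*q) for q in [(305,190),(376,258),(362,335),(275,361),(207,295),(224,213)]]
def geo(p):
    F=p[:3];az,ti=p[3],p[4];z=np.array([-np.cos(az)*np.sin(ti),-np.sin(az)*np.sin(ti),np.cos(ti)])
    x=np.array([1,0,0])-z*z[0];x/=np.linalg.norm(x);y=np.cross(z,x);return F,z,x,y
def cpts(C,x,y,r):return [wproj(s,d,C+r*(x*np.cos(t)+y*np.sin(t))) for t in np.linspace(0,2*np.pi,73)]
def ext(P):
    P=np.array(P);return np.array([P[:,0].min(),P[:,0].max(),P[:,1].min(),P[:,1].max()])
def res(p):
    F,z,x,y=geo(p);M=F+.082*z;r=[]
    e=lambda m:np.array([m[2][0],m[3][0],m[0][1],m[1][1]])
    r+=list((ext(cpts(M,x,y,.025))-e(mo))*.7);r+=list(ext(cpts(F,x,y,.025))-e(fl)) 
    for k in range(6):
        a=p[5]+k*np.pi/3;r+=list(wproj(s,d,F+.015*z+.02700/np.sqrt(3)*(x*np.cos(a)+y*np.sin(a)))-hx[p_order[k]])
    r+=list((proj(T,M)-[150,186.2])*.5)+list((proj(S,M)-[183.,256.4])*.5)
    r+=[(p[4]-np.radians(26))*200,(p[3]-.13)*10]
    return r
best=None
for sh in range(6):
  for dr in (1,-1):
    p_order=[(sh+dr*k)%6 for k in range(6)]
    o=least_squares(res,[.5,.225,.08,.13,np.radians(26),.3])
    if best is None or o.cost<best[0].cost:best=(o,p_order)
o,_=best;p=o.x;F,z,x,y=geo(p)
print(o.cost,'F',F,'M',F+.082*z,'az,tilt,hex vertex deg',np.degrees(p[3:]));print(np.round(o.fun,2))
vx=x*np.cos(p[5])+y*np.sin(p[5]);np.savez('well.npz',F=F,z=z,v=vx)
E
python3 fit.py
```

```text
3.647465305636132 F [0.5595 0.2369 0.0818] M [0.5243 0.2295 0.1555] az,tilt,hex vertex deg [ 11.9419  25.9827 -36.2084]
[ 0.8  -0.68  0.26 -0.38 -0.08  0.75 -0.23  0.19 -0.81  0.69 -0.13 -0.98
  0.52 -0.26  0.02 -0.03  0.09  0.72 -0.26  0.16 -0.75  1.03 -0.05  0.13
 -0.06  0.78]
```

Emit:
arm_command:
  commands: [1,0,0,-0.06,0,0,0,1,0,0,-0.13,0,0,0,1,0,0,-0.2,0,0,0,1,0,0,-0.24,0,0,0,1,0,0,-0.24,0,0,0]

```text
time_s: 6.0
position: [0.4128, 0.1292, 0.3833]
tool_rot: [[-0.022, 1.0, 0.007], [1.0, 0.022, 0.0], [0.0, 0.007, -1.0]]
ft_force: [0.5, 0.1, -3.1]
grip_width: 0.0209
gripper_force: 79.4
```

```bash
cat >> h.py <<'E'
def well():
    w=np.load('well.npz');return w['F'],w['z'],w['v']
def wtool(k=2,extra=0):
    F,z,v=well();x=R.from_rotvec(z*np.radians(60*k-extra)).apply(v);return np.c_[x,np.cross(-z,x),-z]
L=.1604
def tgt(h,extra=0): # socket mouth h above floor along the axis
    F,z,v=well();return F+(h+L)*z, wtool(2,extra)
E
python3 - <<'E'
from h import *
p,M=tgt(.122);print(p,M,np.degrees(np.arctan2(M[1,0],M[0,0])));plan(p,M)
E
```

```text
[0.4384 0.2113 0.3357] [[ 0.0977  0.8982  0.4286]
 [ 0.9845 -0.1504  0.0907]
 [ 0.1459  0.4131 -0.8989]] 84.3319786161747
t 6.00 CMD [0.1631, 0.054, 0.0957] [-0.2058, 0.056, 0.0719] rows 4.0
```

Emit:
arm_command:
  commands: [1,0.05,0.015,0,-0.05,0.014,0.018,1,0.1,0.03,0,-0.1,0.028,0.036,1,0.14,0.045,0,-0.15,0.042,0.054,1,0.163,0.054,0,-0.206,0.056,0.072,1,0.163,0.054,0.05,-0.206,0.056,0.072,1,0.163,0.054,0.0957,-0.206,0.056,0.072,1,0.163,0.054,0.0957,-0.206,0.056,0.072,1,0.163,0.054,0.0957,-0.206,0.056,0.072]

```text
time_s: 6.67
position: [0.4371, 0.211, 0.3305]
tool_rot: [[0.102, 0.902, 0.419], [0.985, -0.152, 0.088], [0.143, 0.404, -0.904]]
ft_force: [-0.2, -0.2, -1.3]
grip_width: 0.0204
gripper_force: 79.3
```

```bash
python3 - <<'E'
from h import *
p,M=tgt(.122);plan(p,M)
s,d=snap('wrist','w3');pickle.dump((s,d),open('w3.pkl','wb'));print(s['q'])
A=np.array(s['tool_rot']);F,z,v=well()
print('mouth',wproj(s,d,F+.082*z),'socket tip',wproj(s,d,s['position']+A@[0,0,L]),'handle',wproj(s,d,s['position']+A@[0,0,.005]))
i=cv2.imread('pics/w3.png');cv2.imwrite('pics/w3c.png',cv2.resize(i[60:360,100:400],(600,600),interpolation=cv2.INTER_CUBIC))
E
```

```text
t 6.67 CMD [0.0025, 0.0065, -0.0082] [-0.0047, 0.0021, -0.0011] rows 1.0
[11.7309  2.5164 90.4013  0.0531 61.7149 19.3647]
mouth [253.5291 169.5341] socket tip [248.7701 180.3254] handle [248.2256 265.2836]
```

View pics/w3c.png

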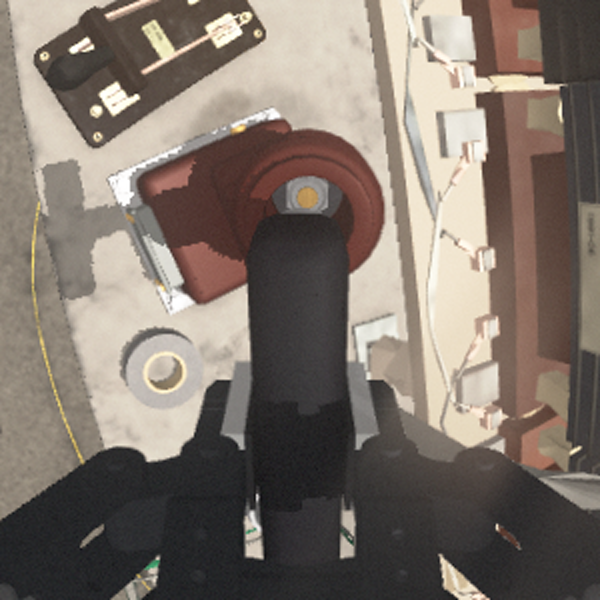

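Emit:
arm_command:
  commands: [1,0.0025,0.0065,-0.008,-0.0047,0.002,-0.001,1,0.0025,0.0065,-0.008,-0.0047,0.002,-0.001,1,0.0025,0.0065,-0.008,-0.0047,0.002,-0.001]

```text
time_s: 6.97
position: [0.4395, 0.2115, 0.3382]
tool_rot: [[0.099, 0.895, 0.434], [0.984, -0.153, 0.092], [0.148, 0.418, -0.896]]
ft_force: [0.7, 0.2, -3.1]
grip_width: 0.0207
gripper_force: 79.4
```

```bash
python3 - <<'E'
from h import *
p,M=tgt(.122);plan(p,M);p,M=tgt(.032);plan(p,M)
s,d=pickle.load(open('w3.pkl','rb'));F,z,v=well();print('stud',wproj(s,d,F+.024*z))
E
```

```text
t 6.97 CMD [-0.0012, -0.004, 0.0037] [0.0028, -0.0009, -0.0009] rows 1.0
t 6.97 CMD [-0.0015, -0.005, 0.1837] [0.0028, -0.0009, -0.0009] rows 3.0
stud [253.3642 158.512 ]
```

Emit:
arm_command:
  commands: [1,-0.0018,-0.005,0.04,0.003,-0.001,0,1,-0.0018,-0.005,0.08,0.003,-0.001,0,1,-0.0018,-0.005,0.12,0.003,-0.001,0,1,-0.0018,-0.005,0.15,0.003,-0.001,0,1,-0.0018,-0.005,0.175,0.003,-0.001,0,1,-0.0018,-0.005,0.184,0.003,-0.001,0,1,-0.0018,-0.005,0.184,0.003,-0.001,0,1,-0.0018,-0.005,0.184,0.003,-0.001,0,1,-0.0018,-0.005,0.184,0.003,-0.001,0]

```text
time_s: 7.72
position: [0.4766, 0.2194, 0.2544]
tool_rot: [[0.1, 0.898, 0.428], [0.984, -0.152, 0.091], [0.146, 0.412, -0.899]]
ft_force: [-1.0, -0.0, -1.7]
grip_width: 0.0206
gripper_force: 79.2
```

```bash
python3 - <<'E'
from h import *
p,M=tgt(.032);plan(p,M);p,M=tgt(.0);plan(p,M);s=env.observe();print(s['ft_force'],s['wrist_torque'],s['q'])
E
```

```text
t 7.72 CMD [0.0003, 0.0011, -0.0003] [-0.0005, 0.0001, -0.0009] rows 1.0
t 7.72 CMD [0.0003, 0.0012, 0.0637] [-0.0005, 0.0001, -0.0009] rows 1.0
[-1.0422 -0.0468 -1.7389] [-0.1083  0.4826 -0.0105] [11.74   10.1412 94.7951  0.1205 49.1401 19.3014]
```

Emit:
arm_command:
  commands: [1,0,0.001,0.01,0,0,-0.001,1,0,0.001,0.02,0,0,-0.001,1,0,0.001,0.028,0,0,-0.001,1,0,0.001,0.034,0,0,-0.001,1,0,0.001,0.038,0,0,-0.001,1,0,0.001,0.038,0,0,-0.001,1,0,0.001,0.038,0,0,-0.001]

```text
time_s: 8.3
position: [0.4847, 0.2214, 0.2386]
tool_rot: [[0.097, 0.898, 0.429], [0.984, -0.15, 0.091], [0.146, 0.413, -0.899]]
ft_force: [-13.8, -2.8, 18.8]
grip_width: 0.0208
gripper_force: 82.9
```

```bash
cat > st.py <<'E'
from h import *
s=env.observe();F,z,v=well();A=np.array(s['tool_rot']);m=np.array(s['position'])+A@[0,0,L]-F
print('ft tool',A.T@s['ft_force'],'tq tool',A.T@s['wrist_torque'],'h',m@z,'lat(tool)',A.T@(m-z*(m@z)),'grip',s['gripper_force'],s['grip_width'],'rotz',R.from_matrix(wtool().T@A).as_rotvec(degrees=True),'J6',s['q'][5])
E
python3 st.py
```

```text
ft tool [ -1.3889  -4.1599 -23.0527] tq tool [ 1.6238 -0.1083 -0.0802] h 0.013971342804498068 lat(tool) [ 0.0003 -0.      0.    ] grip 82.91999816894531 0.02075029537755898 rotz [ 0.0012  0.0331 -0.0282] J6 19.14393448409061
```

Emit:
arm_command:
  commands: [1,0,0,0,0,0,-0.02,1,0,0,0,0,0,-0.04,1,0,0,0,0,0,-0.055,1,0,0,0,0,0,-0.055]

```text
time_s: 8.63
position: [0.4847, 0.2215, 0.2377]
tool_rot: [[-0.008, 0.904, 0.428], [0.995, -0.035, 0.092], [0.098, 0.426, -0.899]]
ft_force: [-1.7, 2.5, -0.5]
grip_width: 0.0211
gripper_force: 79.7
```

```bash
python3 st.py
```

```text
ft tool [ 2.4154 -1.8559 -0.0305] tq tool [0.7733 0.7085 0.0529] h 0.01314996087891544 lat(tool) [ 0.0004 -0.0005  0.    ] grip 79.71251249313354 0.021110990173287464 rotz [ 0.0652  0.0471 -6.6779] J6 12.46366707370299
```

Emit:
arm_command:
  commands: [1,0,0,0,0,0,0.03,1,0,0,0,0,0,0.055,1,0,0,0,0,0,0.08,1,0,0,0,0,0,0.105,1,0,0,0,0,0,0.12,1,0,0,0,0,0,0.12]

```text
time_s: 9.13
position: [0.4849, 0.2217, 0.2362]
tool_rot: [[0.22, 0.878, 0.426], [0.954, -0.284, 0.092], [0.201, 0.386, -0.9]]
ft_force: [0.2, 5.1, -2.1]
grip_width: 0.0204
gripper_force: 79.4
```

```bash
python3 st.py
```

```text
ft tool [ 4.4668 -2.0406  2.4322] tq tool [ 0.9823  1.2037 -0.0466] h 0.011709658693515777 lat(tool) [ 0.0002 -0.0015  0.    ] grip 79.41933989524841 0.02039416126290504 rotz [0.1877 0.0242 7.8884] J6 27.009525745884215
```

Emit:
arm_command:
  commands: [1,0,0,0.006,0,0,-0.01,1,0,0,0.012,0,0,-0.02,1,0,0,0.016,0,0,-0.02,1,0,0,0.018,0,0,-0.02,1,0,0,0.018,0,0,-0.02]

```text
time_s: 9.55
position: [0.4888, 0.2224, 0.2282]
tool_rot: [[0.181, 0.886, 0.426], [0.966, -0.241, 0.091], [0.184, 0.395, -0.9]]
ft_force: [-1.9, 5.3, -2.4]
grip_width: 0.021
gripper_force: 79.6
```

```bash
python3 st.py
```

```text
ft tool [ 4.3567 -3.861   1.8106] tq tool [ 1.0266  1.3538 -0.0881] h 0.0027963970148820023 lat(tool) [ 0.0001 -0.0013  0.    ] grip 79.60190176963806 0.021041757200172775 rotz [0.1645 0.0155 5.3279] J6 24.45411584321088
```

Emit:
arm_command:
  commands: [1,0.001,-0.001,0.003,0,0,0,1,0.001,-0.001,0.006,0,0,0,1,0.001,-0.001,0.008,0,0,0,1,0.001,-0.001,0.008,0,0,0]

```text
time_s: 9.88
position: [0.4901, 0.2233, 0.2262]
tool_rot: [[0.181, 0.885, 0.428], [0.966, -0.241, 0.091], [0.184, 0.397, -0.899]]
ft_force: [-9.8, 2.6, 13.5]
grip_width: 0.0208
gripper_force: 82.1
```

```bash
python3 st.py
```

```text
ft tool [  3.2154  -3.9717 -16.0623] tq tool [ 1.5713  0.906  -0.0113] h 0.000301178615048509 lat(tool) [ 0.0009 -0.0008  0.    ] grip 82.05960988998413 0.020760233081660993 rotz [0.0382 0.0415 5.3457] J6 24.622944748490436
```

Emit:
arm_command:
  commands: [1,0,0,-0.001,0,0,0.035,1,0,0,-0.001,0,0,0.07,1,0,0,-0.001,0,0,0.105,1,0,0,-0.001,0,0,0.14,1,0,0,-0.001,0,0,0.175,1,0,0,-0.001,0,0,0.21,1,0,0,-0.001,0,0,0.245,1,0,0,-0.001,0,0,0.28,1,0,0,-0.001,0,0,0.315,1,0,0,-0.001,0,0,0.35,1,0,0,-0.001,0,0,0.35]

```text
time_s: 10.8
position: [0.4902, 0.2234, 0.2263]
tool_rot: [[0.729, 0.534, 0.428], [0.553, -0.828, 0.092], [0.404, 0.17, -0.899]]
ft_force: [-5.8, 6.1, 7.9]
grip_width: 0.0208
gripper_force: 81.0
```

```bash
python3 st.py
```

```text
ft tool [ 2.3603 -6.8364 -9.0614] tq tool [1.9809 0.2818 0.0677] h 0.00035340696394567503 lat(tool) [ 0.0004 -0.0013  0.    ] grip 80.98115801811218 0.020808911451217153 rotz [ 0.0475  0.0589 47.5787] J6 66.83721127056154
```

Emit:
arm_command:
  commands: [1,0,-0.001,0,0,0,0.025,1,0,-0.001,0,0,0,0.05,1,0,-0.001,0,0,0,0.075,1,0,-0.001,0,0,0,0.1,1,0,-0.001,0,0,0,0.125,1,0,-0.001,0,0,0,0.125]

```text
time_s: 11.3
position: [0.4903, 0.2237, 0.2263]
tool_rot: [[0.841, 0.328, 0.429], [0.321, -0.943, 0.092], [0.435, 0.061, -0.899]]
ft_force: [-5.5, 4.5, 7.8]
grip_width: 0.0209
gripper_force: 80.9
```

```bash
python3 st.py
```

```text
ft tool [ 0.2246 -5.546  -8.9682] tq tool [ 1.7073 -0.0093 -0.0955] h 0.00037522844194165435 lat(tool) [ 0.0004 -0.0015  0.    ] grip 80.9033989906311 0.020892986729683587 rotz [ 0.0031  0.0714 62.4959] J6 81.84811197589939
```

Emit:
arm_command:
  commands: [1,0,0,0,0,0,0.025,1,0,0,0,0,0,0.05,1,0,0,0,0,0,0.07,1,0,0,0,0,0,0.07]

```text
time_s: 11.63
position: [0.4905, 0.2236, 0.2264]
tool_rot: [[0.879, 0.205, 0.43], [0.184, -0.979, 0.091], [0.439, -0.001, -0.898]]
ft_force: [-4.0, 3.5, 7.0]
grip_width: 0.0209
gripper_force: 83.8
```

```bash
python3 st.py
```

```text
ft tool [ 0.2442 -4.2347 -7.6868] tq tool [ 1.5613 -0.1138 -1.2741] h 0.0003651664883088675 lat(tool) [ 0.0004 -0.0012  0.    ] grip 83.80198359489441 0.020889282411773995 rotz [-0.0592  0.0649 70.6743] J6 90.10368255146707
```

Emit:
arm_command:
  commands: [1,0,0,0,0,0,0.012,1,0,0,0,0,0,0.024,1,0,0,0,0,0,0.024,1,0,0,0,0,0,0.024]

```text
time_s: 11.97
position: [0.4905, 0.2236, 0.2264]
tool_rot: [[0.888, 0.162, 0.43], [0.137, -0.986, 0.091], [0.439, -0.022, -0.898]]
ft_force: [-3.6, 4.3, 7.4]
grip_width: 0.0207
gripper_force: 84.4
```

```bash
python3 st.py
```

```text
ft tool [ 0.6487 -5.0323 -7.8331] tq tool [ 1.5823 -0.0749 -1.3349] h 0.0003853132534340447 lat(tool) [ 0.0004 -0.0012  0.    ] grip 84.3895697593689 0.020742848798529234 rotz [-0.061   0.0663 73.4308] J6 92.86168878826835
```

Emit:
arm_command:
  commands: [1,0,0,0,0,0,-0.03,1,0,0,0,0,0,-0.06,1,0,0,-0.005,0,0,-0.06,1,0,0,-0.02,0,0,-0.06,1,0,0,-0.05,0,0,-0.06,1,0,0,-0.08,0,0,-0.06,1,0,0,-0.12,0,0,-0.06,1,0,0,-0.16,0,0,-0.06,1,0,0,-0.21,0,0,-0.06,1,0,0,-0.26,0,0,-0.06,1,0,0,-0.3,0,0,-0.06,1,0,0,-0.3,0,0,-0.06]

```text
time_s: 12.97
position: [0.4258, 0.2093, 0.3636]
tool_rot: [[0.861, 0.269, 0.432], [0.256, -0.963, 0.09], [0.441, 0.033, -0.897]]
ft_force: [0.7, 0.7, -1.4]
grip_width: 0.0203
gripper_force: 96.5
```

```bash
python3 st.py; python3 - <<'E'
from h import *
s=env.observe();print(s['time_s'],s['q'])
M=Rt([0,0,-1],90)
F,z,v=well();c=F+.342*z;plan(c-M@[.0833,.0015,-.1243],M)
plan([.44,.1,.40],M)
E
```

```text
ft tool [ 0.1126 -0.5317  1.6459] tq tool [ 0.0469 -0.3706  0.0014] h 0.15270893236165717 lat(tool) [ 0.0014 -0.0003  0.    ] grip 96.45428895950317 0.020263991327050482 rotz [-0.2075  0.1521 66.4222] J6 85.79751410916302
12.9667 [11.8475 -0.0115 87.8384 -0.0296 65.9572 85.7975]
t 12.97 CMD [-0.1561, 0.1525, 0.1489] [0.1544, -0.1761, -0.6048] rows 11.0
t 12.97 CMD [0.0006, 0.2204, -0.0727] [0.1544, -0.1761, -0.6048] rows 11.0
```

```bash
python3 - <<'E'
from h import *
M=Rt([0,0,-1],90)
F,z,v=well();c=F+.39*z;p=c-M@[.0833,.0015,-.1243];print(p);plan(p,M)
E
```

```text
[0.3908 0.1183 0.3081]
t 12.97 CMD [-0.1557, 0.1527, 0.0529] [0.1544, -0.1761, -0.6048] rows 11.0
```

Emit:
arm_command:
  commands: [1,-0.02,0.02,-0.04,0.014,-0.016,-0.055,1,-0.04,0.04,-0.06,0.028,-0.032,-0.11,1,-0.06,0.06,-0.06,0.042,-0.048,-0.165,1,-0.08,0.08,-0.06,0.056,-0.064,-0.22,1,-0.1,0.1,-0.06,0.07,-0.08,-0.275,1,-0.12,0.12,-0.06,0.084,-0.096,-0.33,1,-0.14,0.14,-0.04,0.098,-0.112,-0.385,1,-0.156,0.153,-0.02,0.112,-0.128,-0.44,1,-0.156,0.153,0,0.126,-0.144,-0.495,1,-0.156,0.153,0.02,0.14,-0.16,-0.55,1,-0.156,0.153,0.053,0.154,-0.176,-0.605,1,-0.156,0.153,0.053,0.154,-0.176,-0.605]

```text
time_s: 13.97
position: [0.391, 0.1183, 0.3008]
tool_rot: [[-0.005, 1.0, -0.013], [1.0, 0.005, -0.002], [-0.002, -0.013, -1.0]]
ft_force: [-0.6, 0.2, -2.7]
grip_width: 0.0199
gripper_force: 96.0
```

```bash
python3 - <<'E'
from h import *
s,d=snap('wrist','w4');pickle.dump((s,d),open('w4.pkl','wb'));F,z,v=well()
a=wproj(s,d,F+.015*z);u,w=np.clip(a.astype(int)-40,0,[432,304]);print(a,u,w,s['position'])
i=cv2.imread('pics/w4.png');c=cv2.resize(i[w:w+80,u:u+80],(560,560),interpolation=cv2.INTER_CUBIC)
cv2.imwrite('pics/w4c.png',c)
for k in range(6):
    x=R.from_rotvec(z*np.radians(60*k)).apply(v);print(k,((wproj(s,d,F+.015*z+.0156*x)-[u,w])*7+3).round())
x0=v
for t in (0,.1,.2,.3,.4): # predicted final vertex for theta0
    x=R.from_rotvec(-z*(1.3-t)).apply(v);print(t,[((wproj(s,d,F+.015*z+.0156*R.from_rotvec(z*np.radians(60*k)).apply(x))-[u,w])*7+3).round().tolist() for k in range(6)])
E
```

```text
[391.8741  74.9042] 351 34 [0.391  0.1183 0.3008]
0 [358. 354.]
1 [375. 265.]
2 [305. 200.]
3 [220. 226.]
4 [204. 315.]
5 [272. 378.]
0 [[251.0, 370.0], [341.0, 368.0], [379.0, 288.0], [327.0, 209.0], [236.0, 211.0], [199.0, 292.0]]
0.1 [[259.0, 374.0], [348.0, 363.0], [378.0, 278.0], [319.0, 205.0], [229.0, 217.0], [200.0, 301.0]]
0.2 [[268.0, 377.0], [354.0, 357.0], [376.0, 269.0], [310.0, 202.0], [223.0, 223.0], [202.0, 310.0]]
0.3 [[276.0, 379.0], [360.0, 351.0], [373.0, 260.0], [301.0, 199.0], [217.0, 229.0], [205.0, 319.0]]
0.4 [[285.0, 381.0], [366.0, 344.0], [369.0, 252.0], [292.0, 198.0], [212.0, 236.0], [209.0, 327.0]]
```

View pics/w4c.png

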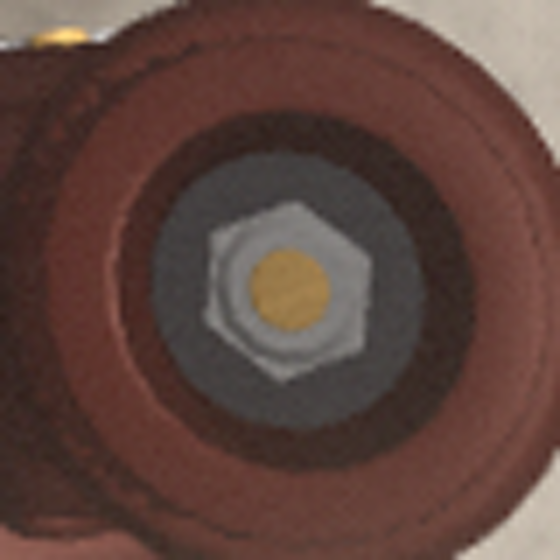

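```bash
python3 - <<'E'
from h import *
plan([.4985,-.0018,.31],Rt([0,0,-1],90))
E
```

```text
t 14.02 CMD [-0.2403, 0.2158, -0.0176] [-0.0051, 0.0003, -0.0004] rows 4.0
```

Emit:
arm_command:
  commands: [1,-0.03,0.03,-0.015,0,0,0,1,-0.08,0.08,-0.018,0,0,0,1,-0.13,0.13,-0.018,0,0,0,1,-0.18,0.17,-0.018,0,0,0,1,-0.22,0.2,-0.018,0,0,0,1,-0.24,0.2158,-0.018,0,0,0,1,-0.24,0.2158,-0.018,0,0,0,1,-0.24,0.2158,-0.018,0,0,0,1,-0.24,0.2158,-0.018,0,0,0]

```text
time_s: 14.77
position: [0.4975, -0.0008, 0.3132]
tool_rot: [[0.001, 1.0, -0.006], [1.0, -0.001, 0.0], [0.0, -0.006, -1.0]]
ft_force: [-0.7, 0.1, -1.2]
grip_width: 0.0205
gripper_force: 96.1
```

```bash
python3 - <<'E'
from h import *
plan([.4985,-.0018,.31],Rt([0,0,-1],90))
s,d=snap('scene','s5');pickle.dump((s,d),open('s5.pkl','wb'));p=np.array(s['position']);A=np.array(s['tool_rot'])
print('holder floor',proj(d,[.4985,-.0018,.014]),'rim',proj(d,[.4985,-.0018,.078]),'sock',proj(d,p+A@[0,0,L]),'tcp',proj(d,p))
i=cv2.imread('pics/s5.png');cv2.imwrite('pics/s5c.png',cv2.resize(i[130:260,170:300],(598,598),interpolation=cv2.INTER_CUBIC))
E
```

```text
t 14.77 CMD [-0.0021, 0.0021, 0.0063] [-0.0029, -0.0001, -0.0003] rows 1.0
holder floor [241.4601 235.1213] rim [240.5156 220.1964] sock [239.7554 201.5739] tcp [236.4245 153.3881]
```

View pics/s5c.png

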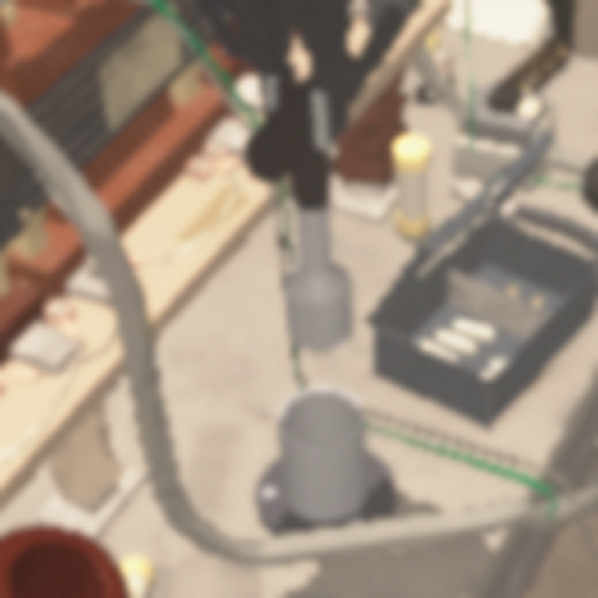

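Emit:
arm_command:
  commands: [1,-0.001,0.001,0.03,-0.002,0,0,1,-0.001,0.001,0.07,-0.002,0,0,1,-0.001,0.001,0.11,-0.002,0,0,1,-0.001,0.001,0.14,-0.002,0,0,1,-0.001,0.001,0.17,-0.002,0,0,1,-0.001,0.001,0.18,-0.002,0,0,1,-0.001,0.001,0.18,-0.002,0,0,1,-0.001,0.001,0.18,-0.002,0,0]

```text
time_s: 15.48
position: [0.498, -0.0015, 0.2236]
tool_rot: [[-0.0, 1.0, -0.002], [1.0, 0.0, -0.0], [-0.0, -0.002, -1.0]]
ft_force: [0.7, 0.7, -3.0]
grip_width: 0.0205
gripper_force: 96.1
```

```bash
python3 - <<'E'
from h import *
plan([.4985,-.0018,.1744],Rt([0,0,-1],90));s=env.observe();print(s['position'],s['ft_force'],s['wrist_torque'])
E
```

```text
t 15.48 CMD [-0.0006, 0.0011, 0.0984] [-0.0008, 0.0, 0.0002] rows 2.0
[ 0.498  -0.0015  0.2236] [ 0.6694  0.7399 -2.97  ] [ 0.2227 -0.1322 -0.0255]
```

In the tube freely; lower to the floor.

Emit:
arm_command:
  commands: [1,0,0.001,0.03,0,0,0,1,0,0.001,0.055,0,0,0,1,0,0.001,0.075,0,0,0,1,0,0.001,0.086,0,0,0,1,0,0.001,0.093,0,0,0,1,0,0.001,0.097,0,0,0,1,0,0.001,0.097,0,0,0,1,0,0.001,0.097,0,0,0]

```text
time_s: 16.15
position: [0.4987, -0.0021, 0.1749]
tool_rot: [[0.0, 1.0, -0.001], [1.0, -0.0, -0.0], [-0.0, -0.001, -1.0]]
ft_force: [0.4, -0.3, -2.7]
grip_width: 0.0205
gripper_force: 96.2
```

Emit:
arm_command:
  commands: [1,0,0,0.001,0,0,0,1,0,0,0.003,0,0,0,1,0,0,0.003,0,0,0]

```text
time_s: 16.4
position: [0.4989, -0.002, 0.1747]
tool_rot: [[0.0, 1.0, 0.0], [1.0, -0.0, -0.001], [-0.001, 0.0, -1.0]]
ft_force: [-2.6, 1.7, 12.6]
grip_width: 0.0201
gripper_force: 98.3
```

Emit:
arm_command:
  commands: [1,0,0,-0.002,0,0,0,0.1,0,0,-0.002,0,0,0,0,0,0,-0.002,0,0,0,-0.1,0,0,-0.002,0,0,0,-0.3,0,0,-0.002,0,0,0,-0.5,0,0,-0.002,0,0,0,-0.5,0,0,-0.002,0,0,0,-0.5,0,0,-0.002,0,0,0]

```text
time_s: 17.07
position: [0.4985, -0.0021, 0.1739]
tool_rot: [[0.0, 1.0, -0.002], [1.0, -0.0, -0.0], [-0.0, -0.002, -1.0]]
ft_force: [-0.2, 0.2, -0.1]
grip_width: 0.064
gripper_force: 0.0
```

Emit:
arm_command:
  commands: [-0.5,0,0,-0.02,0,0,0,-0.5,0,0,-0.06,0,0,0,-0.5,0,0,-0.12,0,0,0,-0.5,0,0,-0.18,0,0,0,-0.5,0,0,-0.24,0,0,0,-0.5,0,0,-0.28,0,0,0,-0.5,0,0,-0.28,0,0,0,-0.5,0,0,-0.28,0,0,0]

```text
time_s: 17.73
position: [0.4989, -0.002, 0.3145]
tool_rot: [[0.0, 1.0, -0.0], [1.0, -0.0, -0.001], [-0.001, -0.0, -1.0]]
ft_force: [-0.2, 1.2, -1.4]
grip_width: 0.064
gripper_force: 0.0
```

```bash
python3 - <<'E'
from h import *
s,d=snap('scene','s6');i=cv2.imread('pics/s6.png');cv2.imwrite('pics/s6c.png',cv2.resize(i[130:310,150:330],(600,600),interpolation=cv2.INTER_CUBIC));print(s['ft_force'],s['position'],proj(d,[.4993,-.0015,.169]))
E
```

```text
[-0.2323  1.2046 -1.3614] [ 0.4989 -0.002   0.3145] [238.7244 196.7374]
```

View pics/s6c.png

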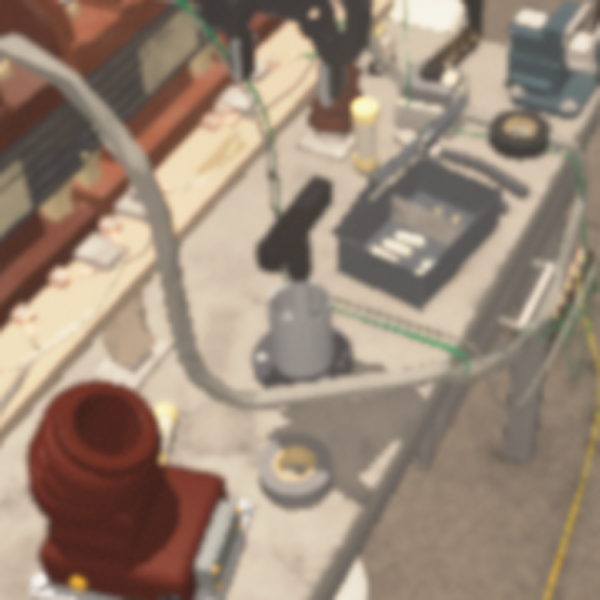

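The spanner is home and upright: the bar centre is at pixel (238.8, 196.6), against a predicted (238.7, 196.7). The gripper is clear and the other things are in place.

```bash
python3 -c "
from rig import env
print(env.close_job())"
```

```text
the job is handed in; nothing more can be done
None
```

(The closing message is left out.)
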